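# Lift the gouge tray out of the sliding-cover tool box

## Robot

A 6-joint arm with a two-finger parallel gripper is mounted at the origin on the work surface. World frame = base frame: x ahead of the robot, y to its left, z up, the work surface at z = 0. Lengths are in mm, angles in degrees, forces in N, time in s.
With the tool pointing down it reaches from about 325 to 900 mm from the base axis. Payload 6.1 kg.
Tool frame: the origin (TCP) lies between the finger pads, 19 mm behind the fingertips; this is the grasp point; x points along the fingers, y is the direction in which the jaws open and shut, and the axes are right-handed (so a half turn about x gives the same grasp; the last joint's range is limited). The gripper opens to 85 mm and grips with 20 to 120 N. Pads are 22 mm wide; open, the fingers measure 114 mm over their backs; the gripper's body (76 mm by 85 mm) begins 54 mm behind the grasp point. The pads swing forward as they close: fully open they stand 13 mm farther back than shut.
Start: joints at [-77.24, 12.628, 87.462, -0, 79.91, -7.225], TCP at [213.599, -587.36, 250] pointing down, gripper open.
Joint ranges: [-170.65, 170.65], [-52.31, 119.04], [5.05, 147.46], [-71.25, 251.25], [11.57, 151.72], [-153.62, 153.62]. Speed limits (degrees/s): [147.25, 147.25, 172.46, 180, 180, 180].

## Interface

Orientations are given as a 3x3 rotation matrix whose columns are the frame's x, y, z axes.
In Python, from rig import manip gives the robot as it stands.
- The arm moves only by the tool send_rows, never from a script. Its argument "series" is a list of rows, each an object with "delta_rot": the turn, a rotation vector about the world's x, y, z in degrees, a list of three; "xyz": the shift along the world's x, y, z in cm, a list of three; "claw": the opening, from 0 (shut) to 1 (fully open). A call has 1 to 5 rows; each row shifts and turns the commanded pose from where the row before left it; what a row does not reach is not made up. A row lasts 1/8 s, in which the tool goes at most 62.5 mm and 10.7 degrees, less where a joint would pass 70% of its speed; a pose out of reach is approached as far as the arm can. A call is refused whole if a number of a shift passes 6.25 or a number of a turn 10.7, either way. A call with a gripper value outside its range is refused whole. The fingers move at their own pace and stop on an object; the grip force is fixed at half the most. Time passes only in rows, so rows that do not move let the fingers close. It gives the time, the measured TCP pose, the force and the opening at its end, in the units of the state.
- manip.state(): the state, without advancing time (a new reading comes with each control period).
- manip.read_camera(name): name is "scene" or "top" or "wrist"; returns a dict with "pixels" (384x512x3 uint8, red, green, blue), "vertical_fov" (degrees; the focal length in pixels is half the picture's height over the tangent of half this angle, whatever the lens; pixels are square), "cx", "cy" (the principal point, pixels), "cam_to_world" (4x4, takes a point from camera to world coordinates). Camera axes: x right, y down, z forward; pixel columns grow to the right and rows downward; lengths in mm; the calibration is good to about 2 mm. A picture is of the moment at which its call begins. There is no depth.
- manip.close_job(): hands the job in, once; it reports no verdict.
The state is a dict: "t": time; "qpos": joint angles; "joint_vel": joint speeds; "joint_torque": joint torques, N m; "tcp_pos": TCP position; "tool_rot": TCP orientation; "ft_force": force on the tool from outside, world axes, zero at the start; "torque": the same for the moment, N m; "gripper_width": opening from 0.0 (shut) to 1.0 (fully open).
Only numpy, scipy, OpenCV 4.12 (cv2) and the standard library are available. Lean on these libraries where they do the work, as an engineer would, in place of code of your own. Each camera call takes 0.05 s, during which the arm holds its last target. There are 200 camera calls.

## Task

Slide the cover of the wooden tool box all the way along to its far stop, then take the gouge tray by its red hand rail and lift it straight up out of its compartment, keeping it level so that all four gouges stay in it. Finish still holding it, level and still, about ten centimetres above the top of the box and over its compartment, so that I can take it from you; leave the cover open and the ink can, the bottle and the brayer where they are.

Things in the scene. Friction and masses are not known exactly. Their poses are not given: they have to be found in the camera images.
- tool_box: Pale wooden box fixed to the table, 210 (x) x 400 (y) x 92 mm high. Origin: centre of its underside, z up. Walls 10 to 12 mm, floor 8 mm. A divider at y = 0 parts it: the tray's compartment at +y (186 mm along x; y from 4 to 190 mm), spare stock at -y. A half-length cover runs in grooves along the long walls; the groove lips are the box's top and do not overhang the compartments
- cover (a joint): Sliding plywood cover, 198 x 195 x 6 mm, its top 86.5 mm above the table. Value in m: 0 = wholly over the tray's compartment, 0.195 = at its far stop, wholly over the other one; grows as the cover moves along the box's -y. Starts at 0 to 0.04. Friction about 2 N; it stays where it is left
- cover_pull (a point): Centre of the cover's pull, a dark wooden batten on the middle of the cover: 90 mm along the box's x, 16 mm thick along the box's y (the sliding direction), standing 24 mm above the cover. This point is 12 mm above the cover's top, 98.5 mm above the table; axes as the box's
- well (a point): Centre of the floor of the tray's compartment, 8 mm above the table; axes as the box's
- tray: Loose wooden tray, 164 (x) x 156 (y) x 28 mm high, walls and floor 5 mm, 0.2 to 0.42 kg, standing on the compartment's floor (8 mm above the table), 5 to 20 mm free all round, axes nearly along the box's. Origin: centre of its underside; z up. A centre board along x, 10 mm thick, 30 mm high, parts it into two lanes; posts at its ends carry the red hand rail
- tray_handle (a point): Centre of the tray's red hand rail: 164 mm along the tray's x, 16 mm thick along its y, 18 mm high (50 to 68 mm above the tray's underside, open below between the end posts). This point is 59 mm above the tray's underside, over its centre of mass; axes as the tray's. The closed cover passes 4 mm above the rail
- gouge0: Carving gouge whose wooden handle has a band of green, 125 mm long, 18 mm wide, 16 mm high, 35 g, lying loose along x in the tray's -y lane. Origin: its middle, on its underside; x towards the blade
- gouge1: Carving gouge whose wooden handle has a band of blue, 125 mm long, 18 mm wide, 16 mm high, 35 g, lying loose along x in the tray's -y lane. Origin: its middle, on its underside; x towards the blade
- gouge2: Carving gouge whose wooden handle has a band of orange, 125 mm long, 18 mm wide, 16 mm high, 35 g, lying loose along x in the tray's +y lane. Origin: its middle, on its underside; x towards the blade
- gouge3: Carving gouge whose wooden handle has a band of yellow, 125 mm long, 18 mm wide, 16 mm high, 35 g, lying loose along x in the tray's +y lane. Origin: its middle, on its underside; x towards the blade
- ink_can: Bystander: metal ink can with a blue band and pale lid, 72 mm across, 75 mm high, standing beyond an end of the box. Origin: centre of its underside
- bottle: Bystander: white bottle with a green cap, 60 mm across, 150 mm high, standing beyond an end of the box. Origin: centre of its underside
- brayer: Bystander: hand ink roller with a black rubber roller 100 mm wide and 32 mm thick and a dark wooden handle, 171 mm long, 32 mm high, lying beyond the box's far (+x) long side. Origin: on the table, under the joint of handle and fork; x towards the roller
Things that resemble listed ones, but are neither listed nor needed, are in the scene too. What is shaped like the tray but black or white is not meant.

How it is judged (in metres and radians):
On the way, in this order (a step that is already met when the one before it is completed fails the run):
1. the cover is slid to its far stop, the tray still in its compartment (value of joint cover above 0.185 m and z of tray in the frame of tool_box below 0.03 m), for 0.2 s.
2. the fingers alone carry the tray by its rail, its underside at least 60 mm above the top of the box (distance between the grasp point and tray_handle below 0.07 m and contact force between the fingers and tray above 1 N and contact force between tray and tool_box below 0.05 N and z of tray in the frame of tool_box above 0.152 m), for 0.2 s.
At the end, for the whole second after the job is handed in: Cover within 10 mm of its far stop; tray held by its rail in the fingers alone (TCP within 70 mm of the rail centre), still, level within 0.1 rad, underside 60 to 150 mm above the box top, centre within 50 mm of the compartment's, gouges in it; can, bottle and brayer within 20 mm of their starts (all of step 2 and value of joint cover above 0.185 m and z of tray in the frame of tool_box below 0.242 m and horizontal distance between tray and well below 0.05 m and angle between tray's own z axis and vertical below 0.1 rad and linear speed of tray below 0.02 m/s and angular speed of tray below 0.15 rad/s and z of gouge0 in the frame of tray between -0.003 and 0.03 m and x of gouge0 in the frame of tray between -0.08 and 0.08 m and y of gouge0 in the frame of tray between -0.08 and 0.08 m and z of gouge1 in the frame of tray between -0.003 and 0.03 m and x of gouge1 in the frame of tray between -0.08 and 0.08 m and y of gouge1 in the frame of tray between -0.08 and 0.08 m and z of gouge2 in the frame of tray between -0.003 and 0.03 m and x of gouge2 in the frame of tray between -0.08 and 0.08 m and y of gouge2 in the frame of tray between -0.08 and 0.08 m and z of gouge3 in the frame of tray between -0.003 and 0.03 m and x of gouge3 in the frame of tray between -0.08 and 0.08 m and y of gouge3 in the frame of tray between -0.08 and 0.08 m and distance of each of ink_can, bottle, brayer from where it was at the start of the episode below 0.02 m); the arm keeps its last pose, push and grip.
It fails at once if the tray is tipped by more than 0.25 rad (angle between tray's own z axis and vertical above 0.25 rad).
It fails at once if the can, the bottle or the brayer is moved by more than 20 mm (distance of any of ink_can, bottle, brayer from where it was at the start of the episode above 0.02 m).
It also fails if it takes over 53 s, if anything falls off the work surface, if the arm or the gripper's body presses on something with over 40 N, if the wrist force passes 120 N, or if a joint passes its speed limit or range.

## Working session

There is one attempt and no reset: what is moved stays moved. The work goes in short steps, Python scripts to look and compute and a tool call to move; the robot and the scene stay as the last step left them, time stands still between calls to the robot, and variables do not carry over. Pictures are saved under pics/ and viewed, about 8 in all and at most 12, crops included, and the job is handed in when it is done.

Besides the shell and the picture viewer there is one more tool, called after "Request:" as name([rows], argument=value, ...), one row to a line, values as JSON. send_rows: Moves the arm, as the interface text tells. Its arguments: {"type":"object","properties":{"series":{"type":"array"}},"required":["series"]}

```bash
mkdir -p pics; cat > h.py <<'E'
import numpy as np,cv2
from rig import manip
def snap(n,f):
    c=manip.read_camera(n); cv2.imwrite('pics/'+f,c['pixels'][:,:,::-1]); 
    np.savez('pics/'+f+'.npz',**{k:np.array(v) for k,v in c.items()}); return c
def ray(f,u,v,z):
    c=np.load('pics/'+f+'.npz'); F=192/np.tan(np.radians(float(c['vertical_fov']))/2)
    d=np.array([(u-c['cx'])/F,(v-c['cy'])/F,1]); T=c['cam_to_world']; d=T[:3,:3]@d
    o=T[:3,3]; return o+d*(z-o[2])/d[2]
def proj(f,p):
    c=np.load('pics/'+f+'.npz'); F=192/np.tan(np.radians(float(c['vertical_fov']))/2)
    q=np.linalg.inv(c['cam_to_world'])@np.r_[p,1]; return np.array([c['cx']+F*q[0]/q[2],c['cy']+F*q[1]/q[2]])
E
python3 - <<'E'
from h import *
a=snap('top','top0.png'); b=snap('scene','sc0.png')
for c in(a,b): print(c['vertical_fov'],c['cx'],c['cy'],np.round(c['cam_to_world'],3).tolist())
print(manip.state())
E
```

```text
43.94427302446321 252.32963225368326 193.67212123049413 [[0.006, -0.997, 0.072, 355.024], [-1.0, -0.008, -0.023, 35.499], [0.023, -0.071, -0.997, 1565.734], [0.0, 0.0, 0.0, 1.0]]
47.997273118716876 255.3896935155931 192.1445145242765 [[-0.523, 0.53, -0.668, 1260.65], [0.853, 0.32, -0.413, 505.884], [-0.006, -0.785, -0.619, 839.263], [0.0, 0.0, 0.0, 1.0]]
{'t': 0.1, 'qpos': array([-7.72427163e+01,  1.26711179e+01,  8.75172682e+01, -9.28508475e-04,
        7.99085830e+01, -7.22369787e+00]), 'joint_vel': array([ 0.04173474,  0.01372047, -0.24228829, -0.053913  , -0.09011631,
        0.06537944]), 'joint_torque': array([ 1.12324313e-03, -4.98240209e+01, -3.90549660e+01, -3.75012023e-04,
        5.59569875e-03,  4.56096302e-06]), 'tcp_pos': array([ 213.46418326, -586.89817595,  249.02225749]), 'tool_rot': array([[-3.89285504e-04,  3.41710562e-01, -9.39805161e-01],
       [ 1.64712679e-03, -9.39803738e-01, -3.41710727e-01],
       [-9.99998568e-01, -1.68100129e-03, -1.96988649e-04]]), 'ft_force': array([-0.22167809,  0.78371933, -0.20587074]), 'torque': array([ 0.0161996 , -0.06088378,  0.02699285]), 'gripper_width': 0.9973009841162849}
```

View pics/top0.png

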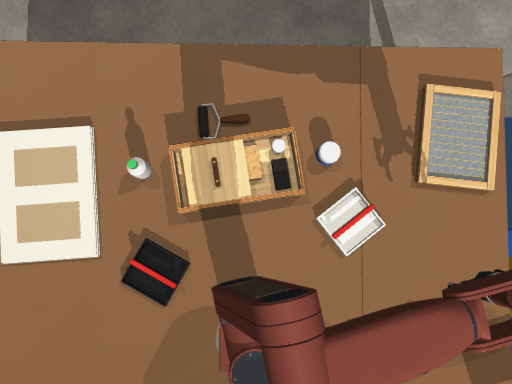

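View pics/sc0.png

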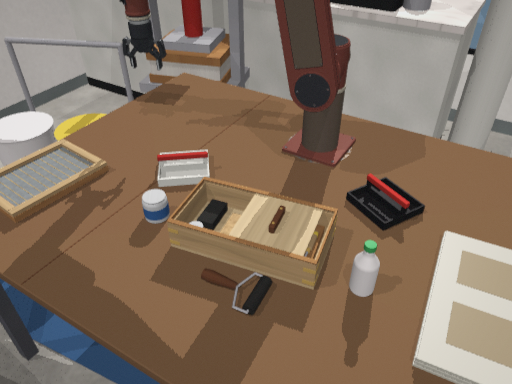

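The top view shows the box at about u 170–304, v 129–213. The cover is over the left (+y) half with its pull at about (215,172), the can is at the right end, the bottle at the left and the brayer behind. I'll zoom in for precise corners.

```bash
python3 - <<'E'
from h import *
i=cv2.imread('pics/top0.png')[120:220,160:315]; cv2.imwrite('pics/z.png',cv2.resize(i,None,fx=5,fy=5,interpolation=cv2.INTER_CUBIC))
E
```

```text
(no output)
```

View pics/z.png

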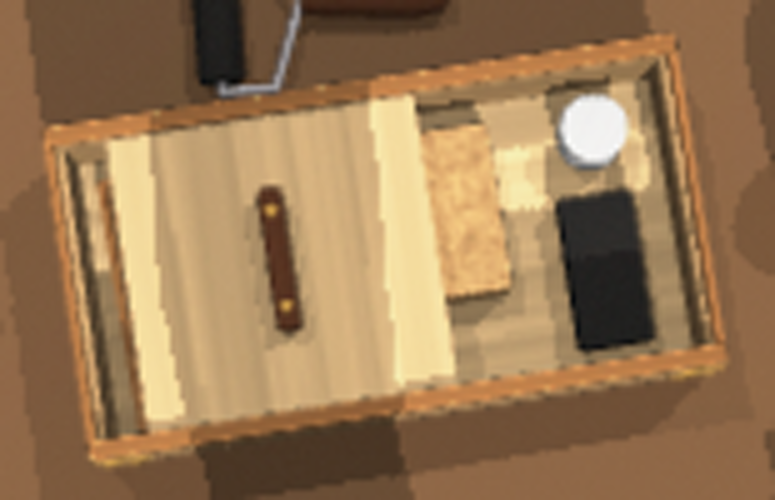

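The crop shows the box top corners at about (45,133), (672,38), (724,355) and (92,455). The pull runs from (268,188) to (290,330), and the cover is open about 40 mm.

```bash
python3 - <<'E'
from h import *
from scipy.spatial.transform import Rotation as R
f=lambda x,y,z: ray('top0.png',160+x/5-.4,120+y/5-.4,z)
P=np.array([f(*c,92) for c in[(45,133),(672,38),(724,355),(92,455)]]);print(P.round(1))
C=P.mean(0);ey=(P[0]+P[3]-P[1]-P[2])[:2];print(C,'len',np.linalg.norm(ey)/2,'yaw',np.degrees(np.arctan2(-ey[0],ey[1])))
a,b=f(269,186,111),f(289,332,111);print('pull',a,b,(a+b)/2,'yaw',np.degrees(np.arctan2(*(a-b)[1::-1])))
ey=ey/np.linalg.norm(ey);print('ey',ey,'pull y in box',(((a+b)/2-C)[:2])@ey,'well',C[:2]+97*ey)
t=R.from_matrix(manip.state()['tool_rot'])
for yaw in np.arange(0,1): pass
print('bottle',ray('top0.png',133,165,150),'can',ray('top0.png',329,152,75))
E
```

```text
[[ 607.   263.9   92. ]
 [ 671.4 -127.6   92. ]
 [ 471.7 -160.1   92. ]
 [ 406.6  231.2   92. ]]
[539.18228709  51.8737789   92.        ] len 396.73848788122 yaw 9.388047533464926
pull [572.25569075 123.05308849 111.        ] [482.18649881 109.72360572 111.        ] [527.22109478 116.38834711 111.        ] yaw 8.4181912522724
ey [-0.16312015  0.98660621] pull y in box 65.60158521489151 well [523.35963254 147.57458142]
bottle [539.47255853 359.51106231 150.        ] can [ 596.56169125 -240.79851097   75.        ]
```

Request:
send_rows([
  {"xyz": [2.1,4.7,0],"delta_rot": [0,0,-3.5],"claw": 1},
  {"xyz": [2.1,4.7,0],"delta_rot": [0,0,-3.5],"claw": 1},
  {"xyz": [2.1,4.7,0],"delta_rot": [0,0,-3.5],"claw": 1},
  {"xyz": [2.1,4.7,0],"delta_rot": [0,0,0],"claw": 1},
  {"xyz": [2.1,4.7,0],"delta_rot": [0,0,0],"claw": 1},
])

```text
t: 0.72
tcp_pos: [318.9, -350.6, 249.6]
tool_rot: [[-0.0, 0.164, -0.986], [0.001, -0.986, -0.164], [-1.0, -0.001, -0.0]]
ft_force: [0.7, -0.3, 0.4]
gripper_width: 1.002
```

Request:
send_rows([
  {"xyz": [2.1,4.7,0],"delta_rot": [0,0,0],"claw": 1},
  {"xyz": [2.1,4.7,0],"delta_rot": [0,0,0],"claw": 1},
  {"xyz": [2.1,4.7,0],"delta_rot": [0,0,0],"claw": 1},
  {"xyz": [2.1,4.7,0],"delta_rot": [0,0,0],"claw": 1},
  {"xyz": [2.1,4.7,0],"delta_rot": [0,0,0],"claw": 1},
])

```text
t: 1.35
tcp_pos: [423.8, -115.7, 249.8]
tool_rot: [[-0.0, 0.165, -0.986], [0.0, -0.986, -0.165], [-1.0, -0.0, 0.0]]
ft_force: [0.5, -0.7, 0.5]
gripper_width: 1.001
```

Request:
send_rows([
  {"xyz": [2.1,4.7,0],"delta_rot": [0,0,0],"claw": 1},
  {"xyz": [2.1,4.7,0],"delta_rot": [0,0,0],"claw": 1},
  {"xyz": [2.1,4.7,0],"delta_rot": [0,0,0],"claw": 1},
  {"xyz": [2.1,4.6,0],"delta_rot": [0,0,0],"claw": 1},
  {"xyz": [2.0,4.5,0],"delta_rot": [0,0,0],"claw": 1},
])

```text
t: 1.98
tcp_pos: [527.8, 116.4, 249.6]
tool_rot: [[-0.001, 0.165, -0.986], [-0.0, -0.986, -0.165], [-1.0, 0.0, 0.001]]
ft_force: [-0.0, -0.5, 0.4]
gripper_width: 1.001
```

Request:
send_rows([
  {"xyz": [0,0,-2],"delta_rot": [0,0,0],"claw": 0.7},
  {"xyz": [0,0,0],"delta_rot": [0,0,0],"claw": 0.7},
])

```text
t: 2.22
tcp_pos: [526.1, 115.1, 227.7]
tool_rot: [[-0.005, 0.166, -0.986], [-0.0, -0.986, -0.166], [-1.0, -0.0, 0.005]]
ft_force: [0.1, 0.6, 0.3]
gripper_width: 0.7
```

```bash
python3 - <<'E'
from h import *
snap('wrist','w1.png');s=manip.state();print(s['t'],s['tcp_pos'],s['tool_rot'].round(4).tolist(),s['gripper_width'],s['ft_force'])
print(proj('w1.png',[527.2,116.4,110.5]),proj('w1.png',[572.2,123,110.5]),proj('w1.png',[482.2,109.7,110.5]))
E
```

```text
2.275 [526.69896235 114.64687987 228.93695144] [[-0.0028, 0.1651, -0.9863], [-0.0003, -0.9863, -0.1651], [-1.0, -0.0002, 0.0028]] 0.7001770116886562 [ 0.84375662 -0.58580202 -0.89797403]
[256.18814947 192.96229414] [257.55525728 135.0423602 ] [255.07554512 245.11754926]
```

View pics/w1.png

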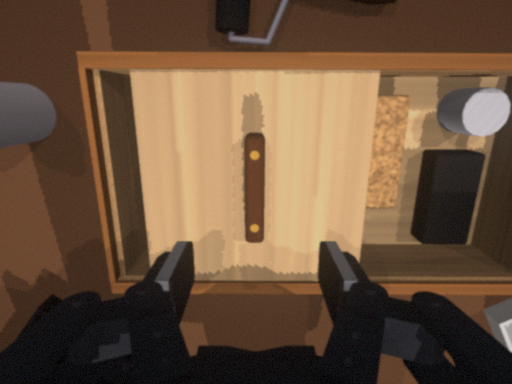

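The wrist view shows the pull centred at (255,187), within 2 mm of my estimate and square to the jaws. I'll descend around it.

Request:
send_rows([
  {"xyz": [0,0.1,-4],"delta_rot": [0,0,0],"claw": 0.7},
  {"xyz": [0,0,-4],"delta_rot": [0,0,0],"claw": 0.6},
  {"xyz": [0,0,-2.5],"delta_rot": [0,0,0],"claw": 0.5},
  {"xyz": [0,0,-1.2],"delta_rot": [0,0,0],"claw": 0.35},
  {"xyz": [0,0,0],"delta_rot": [0,0,0],"claw": 0.32},
])

```text
t: 2.9
tcp_pos: [527.6, 115.1, 113.1]
tool_rot: [[-0.001, 0.164, -0.986], [-0.0, -0.986, -0.164], [-1.0, -0.0, 0.001]]
ft_force: [-0.8, -0.1, 0.2]
gripper_width: 0.319
```

Request:
send_rows([
  {"xyz": [0.16,-0.99,0],"delta_rot": [0,0,0],"claw": 0.32},
  {"xyz": [0.16,-0.99,0],"delta_rot": [0,0,0],"claw": 0.32},
])

```text
t: 3.15
tcp_pos: [531.7, 95.5, 114.4]
tool_rot: [[0.002, 0.165, -0.986], [0.001, -0.986, -0.165], [-1.0, -0.0, -0.002]]
ft_force: [0.2, 1.7, 1.7]
gripper_width: 0.323
```

Request:
send_rows([
  {"xyz": [0.41,-2.47,-0.2],"delta_rot": [0,0,0],"claw": 0.32},
  {"xyz": [0.41,-2.47,0],"delta_rot": [0,0,0],"claw": 0.32},
  {"xyz": [0.41,-2.47,0],"delta_rot": [0,0,0],"claw": 0.32},
  {"xyz": [0.41,-2.47,0],"delta_rot": [0,0,0],"claw": 0.32},
  {"xyz": [0.33,-1.97,0],"delta_rot": [0,0,0],"claw": 0.32},
])

```text
t: 3.78
tcp_pos: [551.4, -24.1, 112.1]
tool_rot: [[0.002, 0.164, -0.986], [0.0, -0.986, -0.164], [-1.0, 0.0, -0.002]]
ft_force: [1.5, 1.9, 1.4]
gripper_width: 0.319
```

Request:
send_rows([
  {"xyz": [0.16,-0.99,0],"delta_rot": [0,0,0],"claw": 0.32},
  {"xyz": [0.16,-0.99,0],"delta_rot": [0,0,0],"claw": 0.32},
  {"xyz": [0,0,0],"delta_rot": [0,0,0],"claw": 0.32},
])

```text
t: 4.15
tcp_pos: [553.6, -43.1, 110.9]
tool_rot: [[-0.0, 0.164, -0.986], [-0.001, -0.986, -0.164], [-1.0, 0.001, 0.0]]
ft_force: [-0.0, 0.4, 0.3]
gripper_width: 0.32
```

Request:
send_rows([
  {"xyz": [0.07,-0.4,0],"delta_rot": [0,0,0],"claw": 0.32},
  {"xyz": [0.07,-0.4,0],"delta_rot": [0,0,0],"claw": 0.32},
])

```text
t: 4.4
tcp_pos: [554.6, -49.9, 110.7]
tool_rot: [[-0.001, 0.165, -0.986], [0.001, -0.986, -0.165], [-1.0, -0.001, 0.001]]
ft_force: [-1.8, 6.5, 4.3]
gripper_width: 0.322
```

Request:
send_rows([
  {"xyz": [0.05,-0.3,0],"delta_rot": [0,0,0],"claw": 0.32},
  {"xyz": [0,0,0],"delta_rot": [0,0,0],"claw": 0.32},
])

```text
t: 4.65
tcp_pos: [554.6, -50.1, 110.6]
tool_rot: [[-0.003, 0.165, -0.986], [0.006, -0.986, -0.165], [-1.0, -0.006, 0.002]]
ft_force: [-3.1, 13.5, 3.7]
gripper_width: 0.322
```

The cover is blocked at its stop: force rises to 13.5 N with no motion. I'll back off, rise and go over the tray.

Request:
send_rows([
  {"xyz": [-0.1,0.6,0],"delta_rot": [0,0,0],"claw": 0.32},
  {"xyz": [0,0,3],"delta_rot": [0,0,0],"claw": 0.32},
  {"xyz": [0,0,5],"delta_rot": [0,0,0],"claw": 0.32},
  {"xyz": [0,0,5],"delta_rot": [0,0,0],"claw": 0.5},
  {"xyz": [-0.8,4.8,0],"delta_rot": [0,0,0],"claw": 0.6},
])

```text
t: 5.28
tcp_pos: [550.1, -1.9, 246.8]
tool_rot: [[0.011, 0.161, -0.987], [-0.003, -0.987, -0.161], [-1.0, 0.005, -0.01]]
ft_force: [0.5, 0.2, 0.3]
gripper_width: 0.6
```

Request:
send_rows([
  {"xyz": [-0.8,4.8,0],"delta_rot": [0,0,0],"claw": 0.6},
  {"xyz": [-0.8,4.8,0],"delta_rot": [0,0,0],"claw": 0.6},
  {"xyz": [-0.8,4.8,0],"delta_rot": [0,0,0],"claw": 0.6},
  {"xyz": [0,0,0],"delta_rot": [0,0,0],"claw": 0.6},
  {"xyz": [0,0,0],"delta_rot": [0,0,0],"claw": 0.6},
])

```text
t: 5.9
tcp_pos: [522.8, 144.1, 241.0]
tool_rot: [[0.0, 0.165, -0.986], [-0.001, -0.986, -0.165], [-1.0, 0.001, -0.0]]
ft_force: [0.5, -0.7, 0.7]
gripper_width: 0.599
```

```bash
python3 - <<'E'
from h import *
snap('wrist','w2.png');snap('top','top2.png');s=manip.state();print(s['t'],s['tcp_pos'],s['gripper_width'],s['ft_force'])
i=cv2.imread('pics/w2.png');h=cv2.cvtColor(i,cv2.COLOR_BGR2HSV)
m=((h[...,0]<8)|(h[...,0]>172))&(h[...,1]>180)&(h[...,2]>60)
n,l,st,c=cv2.connectedComponentsWithStats(m.astype('uint8'))
for k in range(1,n):
  if st[k,4]>150: print(st[k],c[k],cv2.minAreaRect(np.argwhere(l==k)[:,::-1].astype('float32')))
E
```

```text
6.0 [522.96631047 143.34324158 240.98947512] 0.5983727377466228 [0.35854748 0.02325805 0.28949137]
[ 240   93   22  169 2825] [251.06336283 175.13274336] ((250.71322631835938, 177.09524536132812), (168.04739379882812, 18.039989471435547), 88.72696685791016)
```

View pics/w2.png

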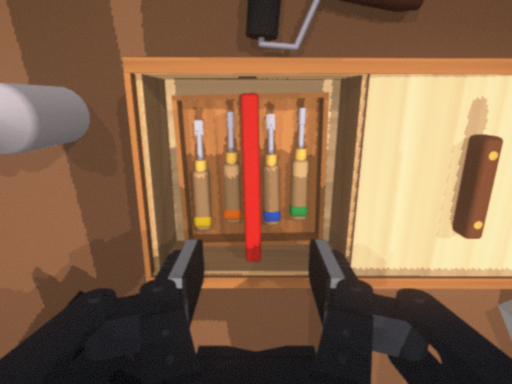

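The tray is open to view: the red rail runs from about (250,94) to (253,261), and the four gouges lie two per lane. Next I'll compute the rail centre and yaw.

```bash
python3 - <<'E'
from h import *
a,b=ray('w2.png',249.8,93.5,76),ray('w2.png',252.8,261.5,76)
print(a,b,(a+b)/2,np.linalg.norm(a-b),'yaw',np.degrees(np.arctan2(*(a-b)[1::-1])))
# top-view check
i=cv2.imread('pics/top2.png');h=cv2.cvtColor(i,cv2.COLOR_BGR2HSV)
m=((h[...,0]<6)|(h[...,0]>174))&(h[...,1]>210)&(h[...,2]>120)
n,l,st,c=cv2.connectedComponentsWithStats(m.astype('uint8'))
for k in range(1,n):
  if st[k,4]>25: print(st[k],c[k],ray('top2.png',*c[k],76))
p=proj('top2.png',[554,-46,111]);print(p)
E
```

```text
[598.57389572 163.43167994  76.        ] [438.53041408 134.1937395   76.        ] [518.5521549  148.81270972  76.        ] 162.69226526342666 yaw 10.353052399670348
[268.26375423 163.20620539]
```

Request:
send_rows([
  {"xyz": [-0.4,0.5,-4],"delta_rot": [0,0,0.9],"claw": 0.6},
  {"xyz": [0,0,-5],"delta_rot": [0,0,0],"claw": 0.6},
  {"xyz": [0,0,-4],"delta_rot": [0,0,0],"claw": 0.6},
  {"xyz": [0,0,-1.5],"delta_rot": [0,0,0],"claw": 0.6},
  {"xyz": [0,0,0],"delta_rot": [0,0,0],"claw": 0.6},
])

```text
t: 6.62
tcp_pos: [518.5, 148.7, 95.6]
tool_rot: [[-0.002, 0.179, -0.984], [-0.0, -0.984, -0.179], [-1.0, 0.0, 0.002]]
ft_force: [0.3, -0.5, 1.1]
gripper_width: 0.594
```

```bash
python3 - <<'E'
from h import *
snap('wrist','w3.png');s=manip.state();print(s['t'],s['tcp_pos'],s['tool_rot'].round(3).tolist(),s['ft_force'])
E
```

```text
6.675 [519.53342067 149.03514106  96.97208295] [[0.001, 0.179, -0.984], [0.0, -0.984, -0.179], [-1.0, 0.0, -0.001]] [-0.65895012  0.28738668  0.99904223]
```

View pics/w3.png

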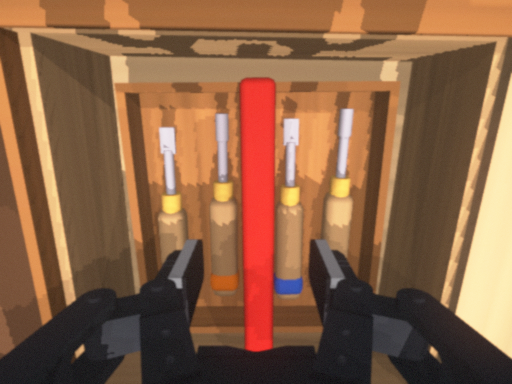

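The rail lies midway between the jaws (u about 258 against 256) and is parallel to them. I'll descend 30 mm and close.

Request:
send_rows([
  {"xyz": [-0.05,0,-1.6],"delta_rot": [0,0,0],"claw": 0.6},
  {"xyz": [0,0,-1.4],"delta_rot": [0,0,0],"claw": 0.5},
  {"xyz": [0,0,0],"delta_rot": [0,0,0],"claw": 0.4},
  {"xyz": [0,0,0],"delta_rot": [0,0,0],"claw": 0.3},
])

```text
t: 7.18
tcp_pos: [518.1, 149.7, 66.0]
tool_rot: [[-0.0, 0.18, -0.984], [0.0, -0.984, -0.18], [-1.0, -0.0, 0.0]]
ft_force: [-0.0, 0.4, 0.7]
gripper_width: 0.303
```

Request:
send_rows([
  {"xyz": [0,0,0],"delta_rot": [0,0,0],"claw": 0.2},
  {"xyz": [0,0,0],"delta_rot": [0,0,0],"claw": 0},
  {"xyz": [0,0,0],"delta_rot": [0,0,0],"claw": 0},
  {"xyz": [0,0,0],"delta_rot": [0,0,0],"claw": 0},
  {"xyz": [0,0,0],"delta_rot": [0,0,0],"claw": 0},
])

```text
t: 7.8
tcp_pos: [518.6, 149.4, 66.6]
tool_rot: [[0.001, 0.18, -0.984], [-0.0, -0.984, -0.18], [-1.0, 0.0, -0.001]]
ft_force: [-0.8, -3.1, 5.5]
gripper_width: 0.174
```

Request:
send_rows([
  {"xyz": [0,0,0.2],"delta_rot": [0,0,0],"claw": 0},
  {"xyz": [0,0,0.3],"delta_rot": [0,0,0],"claw": 0},
  {"xyz": [0,0,0.5],"delta_rot": [0,0,0],"claw": 0},
  {"xyz": [0,0,0],"delta_rot": [0,0,0],"claw": 0},
])

```text
t: 8.3
tcp_pos: [518.3, 149.7, 76.3]
tool_rot: [[0.001, 0.18, -0.984], [0.0, -0.984, -0.18], [-1.0, -0.0, -0.001]]
ft_force: [-0.8, 0.2, -3.5]
gripper_width: 0.177
```

It's holding the tray: about 3.5 N of load and a grip width of about 15 mm. Now I'll lift it smoothly.

Request:
send_rows([
  {"xyz": [0,0,0.8],"delta_rot": [0,0,0],"claw": 0},
  {"xyz": [0,0,1.2],"delta_rot": [0,0,0],"claw": 0},
  {"xyz": [0,0,1.2],"delta_rot": [0,0,0],"claw": 0},
  {"xyz": [0,0,1.2],"delta_rot": [0,0,0],"claw": 0},
  {"xyz": [0,0,1.2],"delta_rot": [0,0,0],"claw": 0},
])

```text
t: 8.93
tcp_pos: [518.3, 149.6, 133.1]
tool_rot: [[0.001, 0.18, -0.984], [0.0, -0.984, -0.18], [-1.0, -0.0, -0.001]]
ft_force: [0.3, 0.6, -4.2]
gripper_width: 0.178
```

Request:
send_rows([
  {"xyz": [0,0,1.2],"delta_rot": [0,0,0],"claw": 0},
  {"xyz": [0,0,1.2],"delta_rot": [0,0,0],"claw": 0},
  {"xyz": [0,0,1.2],"delta_rot": [0,0,0],"claw": 0},
  {"xyz": [0,0,1.2],"delta_rot": [0,0,0],"claw": 0},
  {"xyz": [0,0,1.2],"delta_rot": [0,0,0],"claw": 0},
])

```text
t: 9.55
tcp_pos: [518.1, 149.6, 192.8]
tool_rot: [[0.0, 0.18, -0.984], [0.0, -0.984, -0.18], [-1.0, -0.0, -0.0]]
ft_force: [-0.5, 0.3, -4.2]
gripper_width: 0.179
```

Request:
send_rows([
  {"xyz": [0,0,1.2],"delta_rot": [0,0,0],"claw": 0},
  {"xyz": [0,0,1.2],"delta_rot": [0,0,0],"claw": 0},
  {"xyz": [0,0,1.2],"delta_rot": [0,0,0],"claw": 0},
  {"xyz": [0,0,1.0],"delta_rot": [0,0,0],"claw": 0},
  {"xyz": [0,0,0.8],"delta_rot": [0,0,0],"claw": 0},
])

```text
t: 10.18
tcp_pos: [518.2, 149.5, 246.7]
tool_rot: [[0.0, 0.18, -0.984], [0.0, -0.984, -0.18], [-1.0, 0.0, -0.0]]
ft_force: [-0.0, 0.2, -4.6]
gripper_width: 0.179
```

Request:
send_rows([
  {"xyz": [0,0,0.4],"delta_rot": [0,0,0],"claw": 0},
  {"xyz": [0,0,0],"delta_rot": [0,0,0],"claw": 0},
  {"xyz": [0,0,0],"delta_rot": [0,0,0],"claw": 0},
  {"xyz": [0,0,0],"delta_rot": [0,0,0],"claw": 0},
  {"xyz": [0,0,0],"delta_rot": [0,0,0],"claw": 0},
])

```text
t: 10.8
tcp_pos: [518.0, 149.5, 249.7]
tool_rot: [[-0.001, 0.18, -0.984], [-0.0, -0.984, -0.18], [-1.0, -0.0, 0.001]]
ft_force: [1.5, 1.4, -4.2]
gripper_width: 0.178
```

```bash
python3 - <<'E'
from h import *
snap('scene','sc4.png');snap('wrist','w4.png');s=manip.state();print(s['t'],s['tcp_pos'],s['gripper_width'],s['ft_force'],s['torque'])
a=cv2.imread('pics/sc4.png')[60:320,110:400];b=cv2.imread('pics/w4.png')
cv2.imwrite('pics/c4.png',np.hstack([cv2.resize(a,(424,380)),cv2.resize(b,(376,380))]))
E
```

```text
10.9 [518.04137961 149.53647421 249.84326665] 0.17474478991926318 [-0.37139452  0.05281231 -3.85654442] [0.01999478 0.02106278 0.00433954]
```

View pics/c4.png

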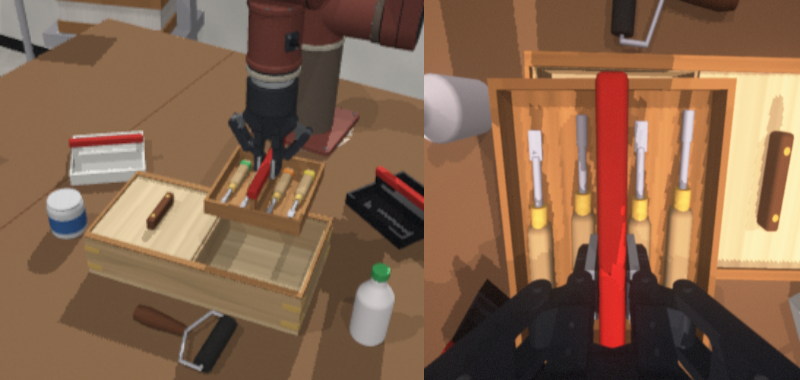

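The tray hangs level above its compartment with all four gouges in it. The cover is fully over the other half, and the can, bottle and brayer look undisturbed.

```bash
python3 -c "
from h import *
print(manip.close_job())"
```

```text
the job is handed in; nothing more can be done
None
```

I slid the cover to its far stop and lifted the tray straight up by its red rail. I handed the job in at about 11 s, with the arm still holding the tray. No verdict was reported.

- **Cover:** at the stop, the push force rose to 13.5 N with no further motion. The last picture shows the cover wholly over the other compartment.
- **Tray position:** its underside is about 10 cm above the box top. By my estimate its centre is about 5 mm from the compartment's centre.
- **Hold:** the arm reads steady with about 4 N of load, and the grip is stable at about 15 mm on the rail. Wrist moments are near zero, and the tray looks level.
- **Gouges:** all four are in the tray.
- **Can, bottle and brayer:** they look undisturbed in the pictures; I did not re-measure their positions.

None of these checks failed. A red-colour search in a top-camera image, meant to confirm the rail's position, found nothing. I used the wrist camera's measurement instead, and a close-up before gripping agreed with it.

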